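Tip a metal blank over against the bench stop

ROBOT

A 6-joint arm with a two-finger parallel gripper is mounted at the origin on the work surface. World frame = base frame: x ahead of the robot, y to its left, z up, the work surface at z = 0. Lengths are in mm, angles in rad, forces in N, time in s.
With the tool pointing down it reaches from about 350 to 775 mm from the base axis. Payload 7.3 kg.
Tool frame: the origin (TCP) lies at the very end of the fingers, on their centre line; the grasp point (between the pads) lies 19 mm behind it; x points along the fingers, y is the direction in which the jaws open and shut, and the axes are right-handed (so a half turn about x gives the same grasp; the last joint's range is limited). The gripper opens to 92 mm and grips with 3 to 60 N. Pads are 19 mm wide; open, the fingers measure 130 mm over their backs; the gripper's body (75 mm by 190 mm) begins 47 mm behind the grasp point.
Start: joints at [-1.255, 0.342, 1.524, -0, 1.275, -0.146], TCP at [233.944, -470.019, 193.141] pointing down, gripper open.
Joint ranges: [-2.53, 2.53], [-0.77, 2.02], [0.04, 2.7], [-1, 4.14], [0.28, 2.66], [-3.11, 3.11]. Speed limits (rad/s): [2.57, 2.57, 3.14, 3.14, 3.14, 3.14].

INTERFACE

Orientations are given as [roll, pitch, yaw] about the fixed x, y, z axes, in that order (R = Rz(yaw) Ry(pitch) Rx(roll)).
In Python, from plant import sensors, capture, bot gives the robot as it stands.
- The arm moves only by the shell command python3 -m crank 'ROWS' [OPENING]. ROWS is JSON, a list of rows, each an object of numbers: "dx", "dy", "dz": the shift along the tool's x, y, z in cm; "spin": the turn about the tool's x in rad. A call has 1 to 20 rows; each row is the pose to reach, as a shift and turn from the pose commanded when the call began, along the tool's axes at that moment; what a row does not reach only later rows make up. A row lasts 1/12 s, in which the tool goes at most 41.7 mm and 7.16 degrees, less where a joint would pass 70% of its speed; a pose out of reach is approached as far as the arm can. A call with a gripper value outside its range is refused whole. OPENING is the opening in per cent of the stroke, from 0 (shut) to 100 (fully open), set as the call begins (- or left out, the last holds). The fingers move at their own pace and stop on an object; the grip force is fixed at half the most. Time passes only in rows, so rows that repeat a pose let the fingers close. It gives the time, the measured TCP pose, the force and the opening at its end, in the units of the state.
- sensors.get_obs(): the state, without advancing time (a new reading comes with each control period).
- capture(name): name is "side" or "top"; returns a dict with "frame" (480x640x3 uint8, blue, green, red), "vfov" (degrees; the focal length in pixels is half the picture's height over the tangent of half this angle, whatever the lens; pixels are square), "cx", "cy" (the principal point, pixels), "view" (4x4, takes a point from world to camera coordinates). Camera axes: x right, y down, z forward; pixel columns grow to the right and rows downward; lengths in mm; the calibration is good to about 2 mm. A picture is of the moment at which its call begins. There is no depth.
- bot.close_job(): hands the job in, once; it reports no verdict.
The state is a dict: "time": time; "joint_positions": joint angles; "dq": joint speeds; "tau": joint torques, N m; "tool_pos": TCP position; "tcp_rot": TCP orientation; "contact_force": force on the tool from outside, world axes, zero at the start; "moment": the same for the moment, N m; "grip_width": finger opening in mm.
Only numpy, scipy, OpenCV 4.12 (cv2) and the standard library are available. Lean on these libraries where they do the work, as an engineer would, in place of code of your own. Each camera call takes 0.05 s, during which the arm holds its last target.

TASK

The rectangular aluminium plate lies with its paper flower pattern face down; turn it over for punching without ever gripping it or lifting it off the bench. With the fingertips, push its rear edge along the bench against the curved white face of the stop until the plate tips up and stands leaning on the stop, then reach over the stop and push the plate's top back from behind so that it falls over and lies flat on the bench in front of the stop, pattern up. Leave the other things on the bench where they are.

Things in the scene. Friction and masses are not known exactly. Their poses are not given: they have to be found in the camera images.
- plate: bare aluminium rectangular plate, 90 (its x) x 110 (its y) x 8 thick (its z), 0.15 to 0.3 kg, loose on the bench; origin at its very middle. At the start z points up: the blank face (+z) is up, the face with the glued paper flower pattern (-z) is down. Its long side at +x faces the stop, parallel to it within 15 degrees, across 50 to 115 of bare bench
- edge_front (a point): middle of the plate's long edge at its +x (nearer the stop at the start), half-way through the thickness, 45 from the plate's origin
- edge_rear (a point): middle of the plate's other long edge, at its -x (the edge to push on), half-way through the thickness, 45 from the plate's origin
- stop: tip-up stop fixed to the bench: aluminium bar, 160 long (its y), with a slippery white plastic face (friction about 0.12; bench 0.6) that curves up from the bench. Origin on the bench at the middle of the toe, the line where the face begins; x points level into the stop (the way to push), z up. In x, z the face runs (0, 0), (9, 8), (17, 21), (21, 36), (21, 45); the bar behind it is 40 high and ends at x 50
- stop_top (a point): middle of the upper edge of the stop's face, 45 above the bench, axes as the stop. When the plate's rear edge is pushed along the bench to the toe, its front edge climbs the face and the plate ends leaning on this edge, about 65 degrees from level; it stays so when let go, its top about 80 above the bench, 35 clear above the stop, free to be pushed back from the far side
- socket: bystander, to be left alone: steel wrench socket standing upright, tube 26 diameter, 32 tall; origin at its foot
- tape: bystander, to be left alone: roll of tape lying flat, 90 outside diameter, 24 tall; origin at its foot
- disc: bystander, to be left alone: round aluminium blank lying flat, 70 diameter, 6 thick; origin at its underside
- strip: bystander, to be left alone: long narrow steel strip lying flat, 240 x 40 x 5; origin at its underside
- block: bystander, to be left alone: pale wooden block, 60 x 150 x 38 tall; origin at its underside
- hammer: bystander, to be left alone: hammer lying on the bench, 280 long, wooden handle
- marker: bystander, to be left alone: marker pen lying on the bench, 135 long, 12 thick
- snips: bystander, to be left alone: tin snips with yellow handles lying on the bench, about 230 long, 14 thick
Mind the look-alikes: they are no part of the job. What is shaped like the plate but orange or pink is not meant.

How it is judged (in metres and radians):
On the way:
1. the plate stands tipped up, leaning against the stop (angle between plate's own z axis and vertical between 0.95 and 1.5 rad and x of plate in the frame of stop between -0.05 and 0.03 m and height (world z) of edge_rear below 0.02 m and contact force between plate and stop above 0.03 N), for 0.2 s.
At the end, for the whole second after the job is handed in: the plate lies flat on the bench with the pattern up (upside down within 6 degrees of level), at rest, its middle 20 to 200 mm in front of the stop's toe and within 100 mm of the stop's middle line (angle between plate's own z axis and vertical above 3.04 rad and height (world z) of plate below 0.012 m and x of plate in the frame of stop between -0.2 and -0.02 m and y of plate in the frame of stop between -0.1 and 0.1 m and linear speed of plate below 0.01 m/s and angular speed of plate below 0.1 rad/s); the robot touches nothing.
It fails at once if the plate is lifted off the bench (both long edges more than 30 mm up) (height (world z) of each of edge_front, edge_rear above 0.03 m).
It fails at once if another thing on the bench is moved by more than 30 mm (distance of any of socket, tape, disc, strip, block, hammer, marker, snips from where it was at the start of the episode above 0.03 m).
It also fails if it takes over 51 s, if anything falls off the work surface, if the arm or the gripper's body presses on something with over 40 N, if the wrist force passes 120 N, or if a joint passes its speed limit or range.

## Working session

There is one attempt and no reset: what is moved stays moved. The work goes in short steps, Python scripts to look and compute and a shell command to move; the robot and the scene stay as the last step left them, time stands still between calls to the robot, and variables do not carry over. Pictures are saved under pics/ and viewed, and the job is handed in when it is done.

```bash
ls; mkdir -p pics; python3 - <<'E'
from plant import sensors, capture, bot
import cv2, json, numpy as np
for n in ("side","top"):
    c=capture(n); cv2.imwrite(f"pics/{n}0.png",c["frame"])
    print(n,c["vfov"],c["cx"],c["cy"]); print(np.array(c["view"]).round(4).tolist())
o=sensors.get_obs(); print({k:np.round(v,3).tolist() for k,v in o.items()})
E
```

```text
pics
side 46.71592399850594 308.3240799133405 232.57652858501606
[[-0.9795, -0.2012, 0.0117, 515.4016], [-0.1436, 0.6557, -0.7412, 66.7756], [0.1415, -0.7277, -0.6712, 1172.12], [0.0, 0.0, 0.0, 1.0]]
top 48.85362495369047 314.34528638527064 239.4315646696166
[[0.024, -0.9995, 0.019, 25.4754], [-0.986, -0.0268, -0.1643, 522.8932], [0.1647, -0.0148, -0.9862, 1202.7587], [0.0, 0.0, 0.0, 1.0]]
{'time': 0.1, 'joint_positions': [-1.255, 0.343, 1.525, -0.0, 1.275, -0.146], 'dq': [0.001, -0.002, -0.003, 0.001, -0.001, -0.0], 'tau': [0.002, -43.2, -24.469, 0.072, 0.053, -0.0], 'tool_pos': [233.818, -469.637, 192.537], 'tcp_rot': [-1.708, 1.57, 1.895], 'contact_force': [-0.129, 0.238, 0.39], 'moment': [0.0, 0.054, -0.007], 'grip_width': 91.896}
```

View pics/top0.png

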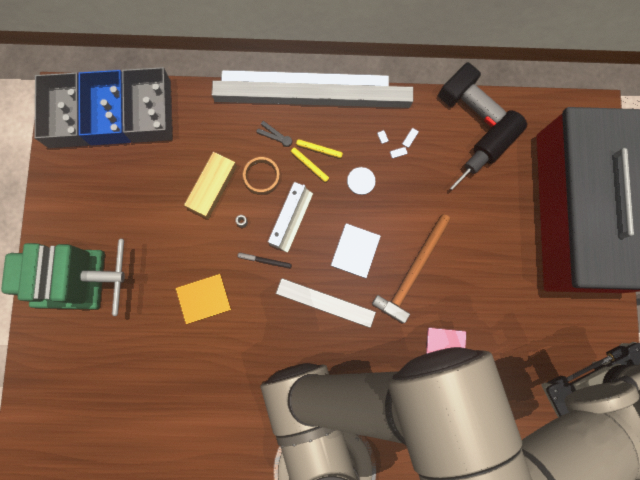

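View pics/side0.png

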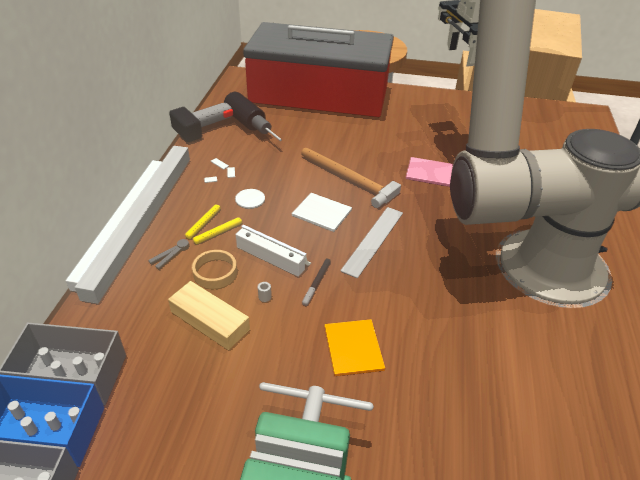

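```bash
cat > h.py <<'E'
import numpy as np, cv2
from plant import sensors, capture, bot
def K(c):
    f=240/np.tan(np.radians(c["vfov"])/2); return f
def unproj(c,u,v,z):
    V=np.array(c["view"]);R=V[:3,:3];t=V[:3,3];f=K(c)
    d=R.T@np.array([(u-c["cx"])/f,(v-c["cy"])/f,1]); o=-R.T@t
    return o+d*(z-o[2])/d[2]
def proj(c,p):
    V=np.array(c["view"]);q=V[:3,:3]@np.array(p,float)+V[:3,3];f=K(c)
    return np.array([c["cx"]+f*q[0]/q[2],c["cy"]+f*q[1]/q[2]])
def crop(c,name,x0,y0,x1,y1,s):
    im=cv2.resize(c["frame"][y0:y1,x0:x1],None,fx=s,fy=s,interpolation=cv2.INTER_CUBIC); cv2.imwrite("pics/"+name,im)
E
python3 - <<'E'
from h import *
c=capture("top"); crop(c,"t1.png",240,160,400,280,5)
c=capture("side"); crop(c,"s1.png",220,170,380,290,5)
E
```

```text
(no output)
```

View pics/t1.png

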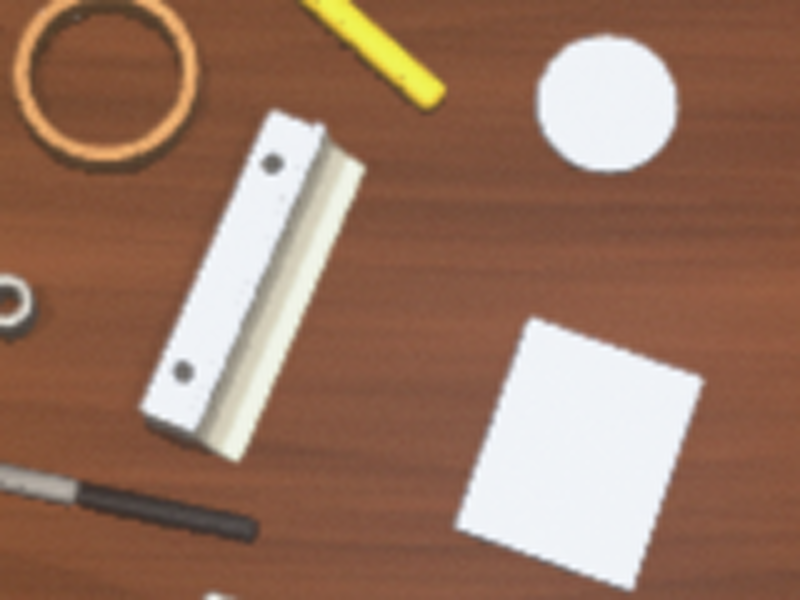

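View pics/s1.png

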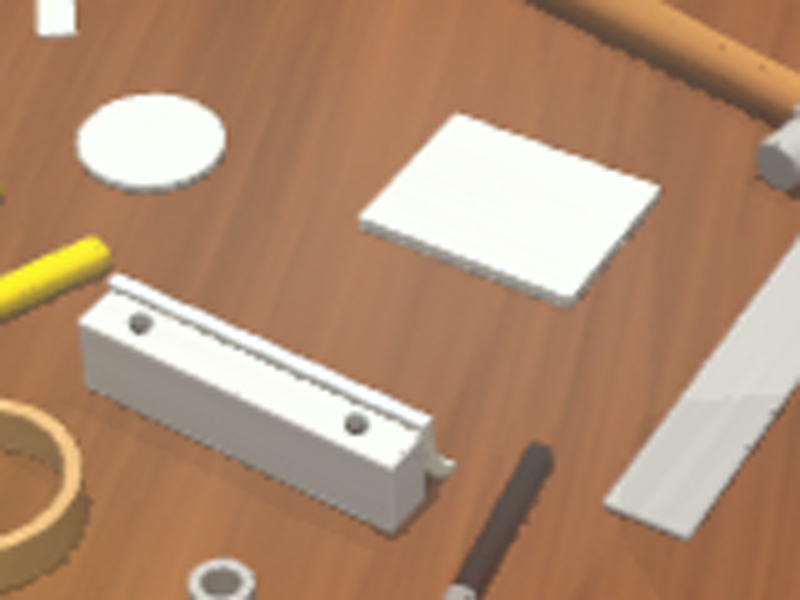

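```bash
python3 - <<'E'
from h import *
c=capture("top"); s=capture("side")
T=lambda x,y,z: unproj(c,240+x/5,160+y/5,z)[:2]
S=lambda x,y,z: unproj(s,220+x/5,170+y/5,z)[:2]
def rep(n,P):
    P=np.array(P);print(n,P.round(0).tolist(),"mean",P.mean(0).round(1)); 
    for i in range(len(P)):
        d=P[(i+1)%len(P)]-P[i]; print("   len",np.hypot(*d).round(1),"ang",np.degrees(np.arctan2(d[1],d[0])).round(1))
rep("plateT",[T(531,318,8),T(703,380,8),T(633,590,8),T(455,528,8)])
rep("plateS",[S(458,113,8),S(660,187,8),S(572,300,8),S(360,221,8)])
rep("toeT",[T(365,168,0),T(238,461,0)])
rep("topT",[T(322,125,45),T(195,432,45)])
rep("topS",[S(110,278,45),S(432,418,45)])
rep("barbackT",[T(272,110,40),T(140,410,40)])
for n,q in dict(discR=T(607,104,6),snips=T(430,100,10),marker=T(255,530,6),hammerhead=unproj(c,391,308,15)[:2],strip1=unproj(c,376,318,5)[:2],strip2=unproj(c,279,288,5)[:2],socket=unproj(c,241,217,32)[:2],tape=unproj(c,261,174,24)[:2],hamend=unproj(c,445,218,15)[:2],hamA=unproj(c,376,300,15)[:2]).items(): print(n,q.round(0))
E
```

```text
plateT [[569.0, -38.0], [541.0, -123.0], [438.0, -89.0], [465.0, -3.0]] mean [503.2 -63.4]
   len 88.9 ang -108.6
   len 108.5 ang 162.1
   len 90.4 ang 72.2
   len 109.8 ang -18.7
plateS [[543.0, -120.0], [440.0, -86.0], [467.0, 1.0], [571.0, -32.0]] mean [505.3 -59.2]
   len 108.2 ang 161.5
   len 90.5 ang 72.7
   len 108.9 ang -17.4
   len 92.4 ang -107.7
toeT [[644.0, 44.0], [496.0, 102.0]] mean [570.1  73.3]
   len 159.1 ang 158.6
   len 159.1 ang -21.4
topT [[653.0, 66.0], [503.0, 121.0]] mean [578.   93.6]
   len 160.2 ang 159.7
   len 160.2 ang -20.3
topS [[657.0, 70.0], [505.0, 124.0]] mean [580.9  97.3]
   len 160.9 ang 160.3
   len 160.9 ang -19.7
barbackT [[661.0, 90.0], [513.0, 148.0]] mean [587.4 119. ]
   len 158.7 ang 158.7
   len 158.7 ang -21.3
discR [679. -75.]
snips [677.  13.]
marker [462.  93.]
hammerhead [ 367. -147.]
strip1 [ 343. -113.]
strip2 [408. 120.]
socket [573. 215.]
tape [683. 173.]
hamend [ 588. -279.]
hamA [ 385. -111.]
```

```bash
cat >> h.py <<'E'
from scipy.spatial.transform import Rotation as Ro
A=np.radians(69.7); XS=np.array([np.cos(A),np.sin(A)]); YS=np.array([-np.sin(A),np.cos(A)]); O=np.array([571.5,74.5])
def st(p): d=np.array(p[:2])-O; return np.array([d@XS,d@YS])
def wo(x,y): return O+x*XS+y*YS
def now():
    o=sensors.get_obs(); return o,np.array(o["tool_pos"]),Ro.from_euler("xyz",o["tcp_rot"]).as_matrix()
def plan(x,y,z):
    o,p,R=now(); t=np.array([*wo(x,y),z]); d=R.T@(t-p)/10
    ay=np.degrees(np.arctan2(R[1,1],R[0,1])); az=np.degrees(np.arctan2(R[1,2],R[0,2]))
    print("t",round(o["time"],2),"tcp",p.round(1),"st",st(p).round(1),"tooly",ay.round(2),"toolz",az.round(2),"x",R[:,0].round(3),"F",np.round(o["contact_force"],1),"j",np.round(o["joint_positions"],2),"grip",round(o["grip_width"],1))
    print("shift cm",d.round(2)); return d
E
python3 - <<'E'
from h import *
print(st((504,-61)), st((569,-36)),st((466,-1)),st((541,-121)),st((439,-88)))
plan(-225,14,150)
E
```

```text
[-150.50210712   16.2977223 ] [-104.5040664   -35.99166716] [-107.4123258    72.75364091] [-193.93882409  -39.22030738] [-198.37592571   67.89324046]
t 0.3 tcp [ 233.9 -469.9  192.9] st [-627.7  127.8] tooly -63.54 toolz -153.54 x [-0.  0. -1.] F [-0.1  0.3  0. ] j [-1.25  0.34  1.52  0.    1.28 -0.15] grip 91.9
shift cm [  4.3  -19.3  -37.13]
```

```bash
python3 -m crank '[{"dx":0,"dy":-1,"dz":-2,"spin":-0.05},{"dx":0.5,"dy":-3,"dz":-5,"spin":-0.12},{"dx":1,"dy":-4.5,"dz":-8.5,"spin":-0.2},{"dx":1.5,"dy":-6,"dz":-12,"spin":-0.28},{"dx":2,"dy":-8,"dz":-15,"spin":-0.36},{"dx":2.5,"dy":-9.5,"dz":-18,"spin":-0.43},{"dx":3,"dy":-11,"dz":-21,"spin":-0.5},{"dx":3.5,"dy":-12.5,"dz":-24,"spin":-0.57},{"dx":4,"dy":-14,"dz":-27,"spin":-0.63},{"dx":4.3,"dy":-15.5,"dz":-30,"spin":-0.68},{"dx":4.3,"dy":-17,"dz":-33,"spin":-0.72},{"dx":4.3,"dy":-18.5,"dz":-35.5,"spin":-0.754},{"dx":4.3,"dy":-19.3,"dz":-37.1,"spin":-0.754},{"dx":4.3,"dy":-19.3,"dz":-37.1,"spin":-0.754},{"dx":4.3,"dy":-19.3,"dz":-37.1,"spin":-0.754}]' 60
python3 - <<'E'
from h import *
plan(-225,14,4)
E
```

```text
time: 1.55
tool_pos: [480.2, -131.3, 149.9]
tcp_rot: [-0.71, 1.57, -2.634]
contact_force: [-0.5, 0.1, 0.2]
grip_width: 55.2
t 1.55 tcp [ 480.2 -131.3  149.9] st [-224.7   14.2] tooly -20.22 toolz -110.22 x [-0. -0. -1.] F [-0.5  0.1  0.2] j [-0.42  0.33  1.66 -0.    1.14 -0.07] grip 55.2
shift cm [14.59  0.02  0.02]
```

```bash
python3 -m crank '[{"dx":2},{"dx":5},{"dx":8},{"dx":10.5},{"dx":12.5},{"dx":13.5},{"dx":14.1},{"dx":14.4},{"dx":14.6},{"dx":14.6},{"dx":14.6}]'
python3 - <<'E'
from h import *
plan(-225,14,3)
c=capture("top"); crop(c,"t2.png",240,160,440,310,4)
c=capture("side"); crop(c,"s2.png",220,130,420,280,4)
E
```

```text
t 1.55 tcp [ 480.2 -131.3  149.9] st [-224.7   14.2] tooly -20.22 toolz -110.22 x [-0. -0. -1.] F [-0.5  0.1  0.2] j [-0.42  0.33  1.66 -0.    1.14 -0.07] grip 55.2
shift cm [14.69  0.02  0.02]invalid input at $[0]: expected keys dx, dy, dz, spin
```

View pics/s2.png

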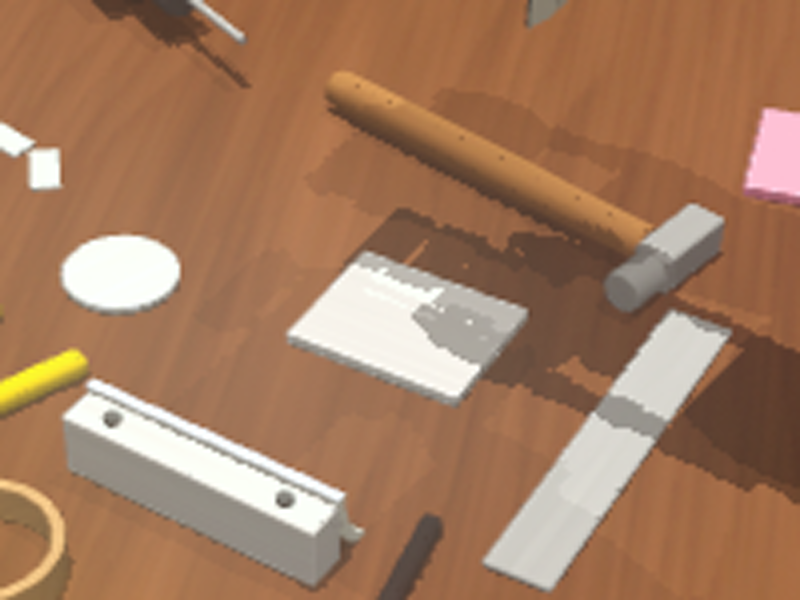

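View pics/t2.png

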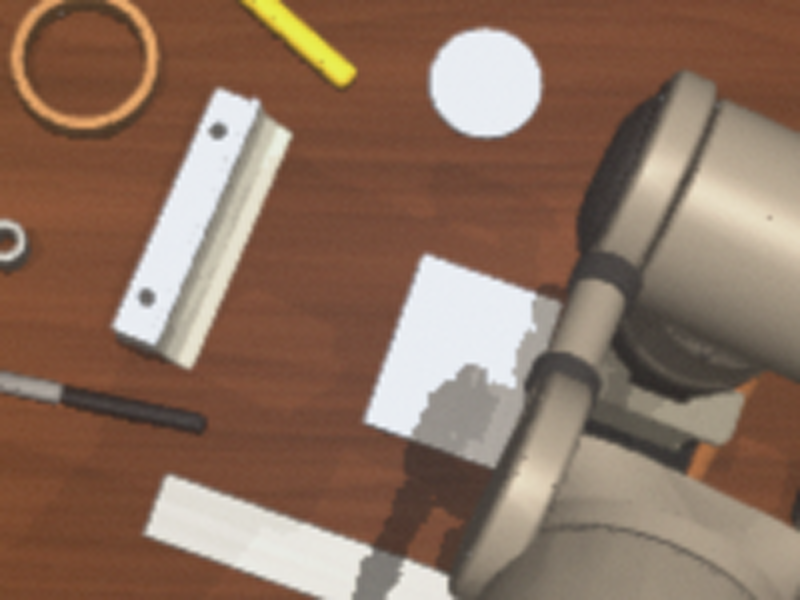

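```bash
python3 -m crank '[{"dx":2,"dy":0,"dz":0,"spin":0},{"dx":5,"dy":0,"dz":0,"spin":0},{"dx":8,"dy":0,"dz":0,"spin":0},{"dx":10.5,"dy":0,"dz":0,"spin":0},{"dx":12.5,"dy":0,"dz":0,"spin":0},{"dx":13.5,"dy":0,"dz":0,"spin":0},{"dx":14.1,"dy":0,"dz":0,"spin":0},{"dx":14.4,"dy":0,"dz":0,"spin":0},{"dx":14.6,"dy":0,"dz":0,"spin":0},{"dx":14.65,"dy":0,"dz":0,"spin":0},{"dx":14.65,"dy":0,"dz":0,"spin":0}]'
python3 - <<'E'
from h import *
plan(-180,14,3)
c=capture("side"); crop(c,"s3.png",220,130,420,280,4)
E
```

```text
time: 2.57
tool_pos: [480.7, -132.3, 4.4]
tcp_rot: [1.462, 1.569, -0.464]
contact_force: [-0.3, 0.5, -0.5]
grip_width: 55.1
t 2.57 tcp [ 480.7 -132.3    4.4] st [-225.4   13.5] tooly -20.34 toolz -110.34 x [ 0.002 -0.001 -1.   ] F [-0.3  0.5 -0.5] j [-0.42  0.53  1.83 -0.    0.78 -0.07] grip 55.1
shift cm [ 0.14 -0.06 -4.54]
```

View pics/s3.png

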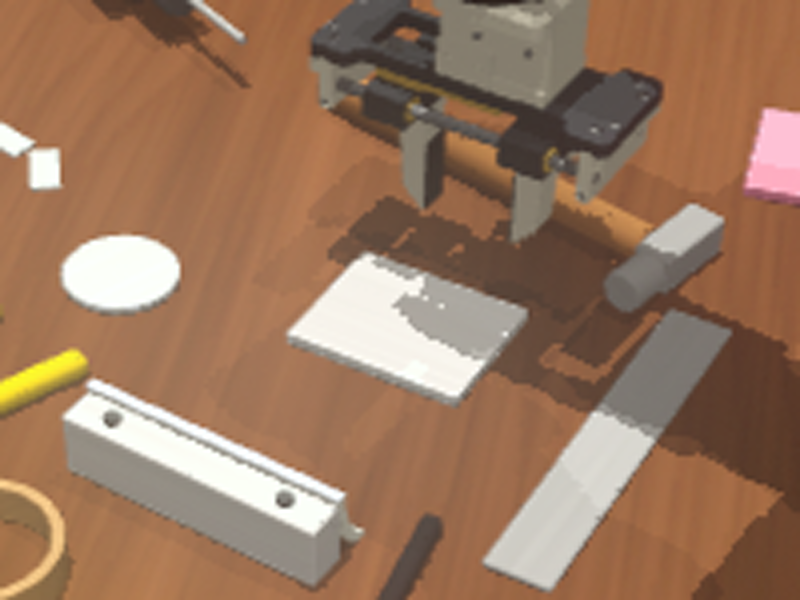

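```bash
python3 - <<'E'
from h import *
c=capture("side")
o,p,R=now()
for q in (p,p+R@[0,27.5,9.5],p+R@[0,-27.5,9.5],p+R@[0,27.5,-9.5],p+R@[0,-27.5,-9.5]): print(q.round(),((proj(c,q)-[220,130])*4).round())
E
```

```text
[ 481. -132.    4.] [472. 257.]
[ 503. -151.    4.] [441. 233.]
[ 452. -132.    4.] [520. 264.]
[ 510. -133.    4.] [425. 250.]
[ 458. -114.    4.] [505. 281.]
```

```bash
python3 - <<'E'
from h import *
plan(-180,14,3)
c=capture("side"); im=c["frame"].copy()
o,p,R=now()
im=cv2.resize(im[130:280,220:420],None,fx=4,fy=4,interpolation=cv2.INTER_CUBIC)
for q in [p+R@[0,s*27.5,t] for s in (1,-1) for t in (9.5,-9.5)]+[p+R@[-60,s*27.5,t] for s in (1,-1) for t in (9.5,-9.5)]:
    u=(proj(c,q)-[219.5,129.5])*4; cv2.circle(im,tuple(int(v) for v in u),3,(0,0,255),-1)
cv2.imwrite("pics/s4.png",im)
E
```

```text
t 2.67 tcp [ 480.6 -132.2    4.4] st [-225.3   13.5] tooly -20.33 toolz -110.33 x [ 0.001 -0.001 -1.   ] F [0.  0.2 0.9] j [-0.42  0.53  1.83 -0.    0.78 -0.07] grip 54.7
shift cm [ 0.14 -0.05 -4.53]
```

View pics/s4.png

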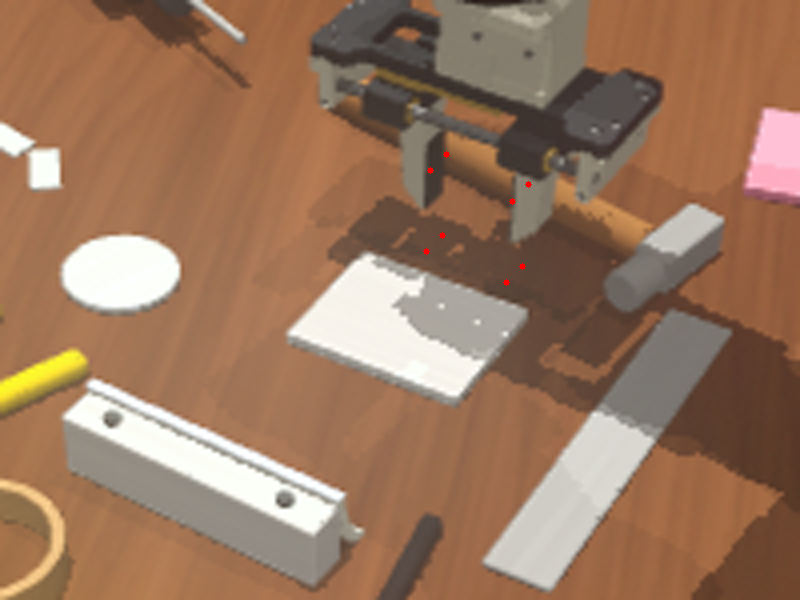

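```bash
python3 - <<'E'
from h import *
c=capture("top"); im=c["frame"].copy()
o,p,R=now()
im=cv2.resize(im[210:330,320:480],None,fx=5,fy=5,interpolation=cv2.INTER_CUBIC)
for q in [p+R@[0,s*27.5,t] for s in (1,-1) for t in (9.5,-9.5)]+[p+R@[-66,s*95,t] for s in (1,-1) for t in (37.5,-37.5)]:
    u=(proj(c,q)-[319.5,209.5])*5; cv2.circle(im,tuple(int(v) for v in u),3,(0,0,255),-1)
cv2.imwrite("pics/t4.png",im)
im=cv2.imread("pics/side0.png"); c=capture("side")
print(proj(c,[234,-470,193]),proj(c,[234,-470,225]))
cv2.imwrite("pics/s0c.png",cv2.resize(im[0:90,420:540],None,fx=6,fy=6,interpolation=cv2.INTER_CUBIC))
E
```

```text
[458.47227133  68.69902676] [460.93043777  56.73763593]
```

View pics/t4.png

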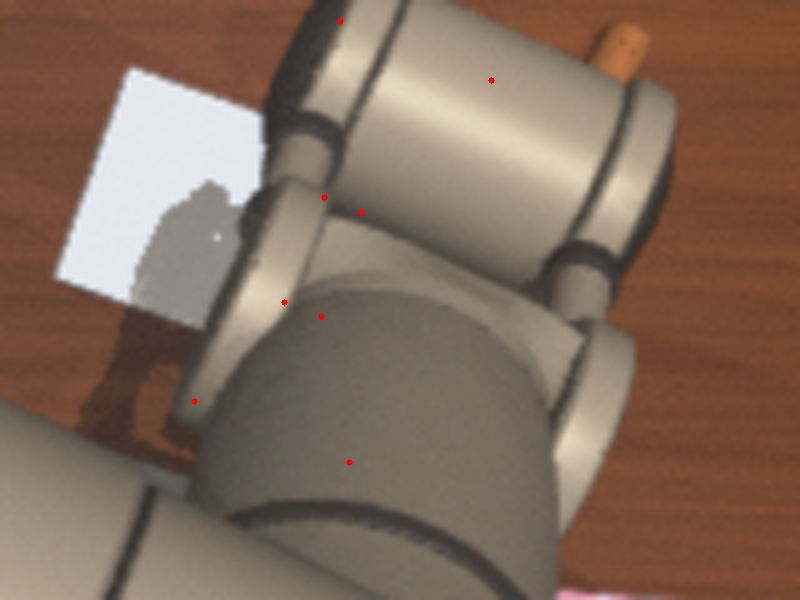

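View pics/s0c.png

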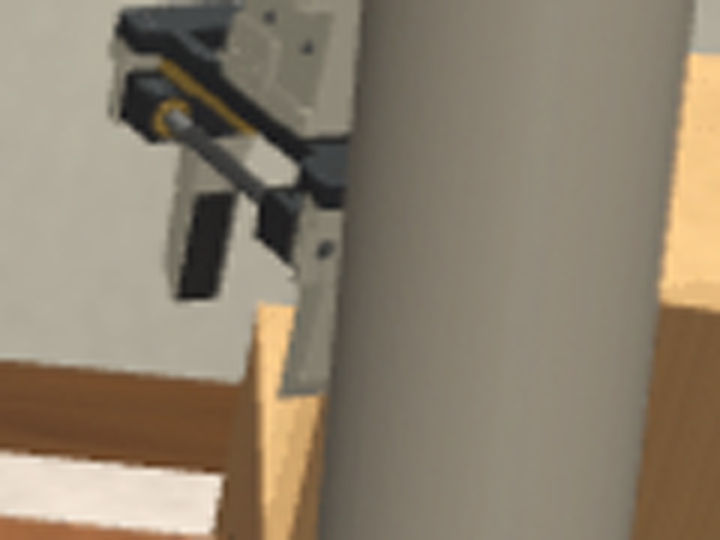

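```bash
python3 - <<'E'
from h import *
c=capture("top"); o,p,R=now()
im=cv2.imread("pics/t2.png")
p2=np.array([480.2,-131.3,149.9])
for zz,col in ((0,(0,0,255)),(32,(0,255,0))):
  for q in [p2+R@[-66-zz,s*95,t] for s in (1,-1) for t in (37.5,-37.5)]+[p2+R@[-zz,s*27.5,0] for s in (1,-1)]:
    u=(proj(c,q)-[239.5,159.5])*4; cv2.circle(im,tuple(int(v) for v in u),4,col,-1)
cv2.imwrite("pics/t2b.png",im)
E
```

```text
(no output)
```

View pics/t2b.png

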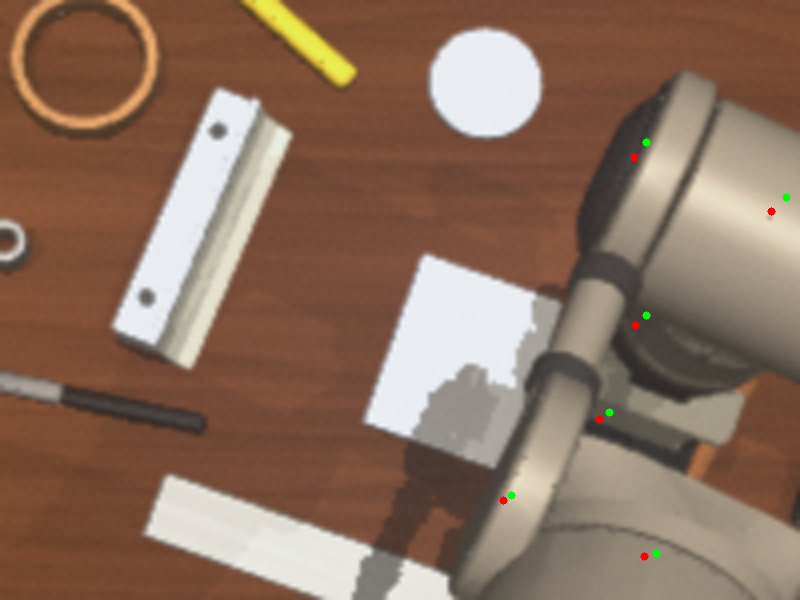

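```bash
python3 -m crank '[{"dx":0.1,"dy":0,"dz":0,"spin":0},{"dx":0.2,"dy":0,"dz":0,"spin":0},{"dx":0.3,"dy":0,"dz":0,"spin":0},{"dx":0.3,"dy":0,"dz":0,"spin":0}]'
python3 -m crank '[{"dx":0.1,"dy":0,"dz":0,"spin":0},{"dx":0.1,"dy":0,"dz":0,"spin":0}]'
python3 -m crank '[{"dx":0.1,"dy":0,"dz":0,"spin":0},{"dx":0.1,"dy":0,"dz":0,"spin":0}]'
python3 -m crank '[{"dx":0.1,"dy":0,"dz":0,"spin":0},{"dx":0.1,"dy":0,"dz":0,"spin":0}]'
```

```text
time: 3.2
tool_pos: [479.9, -131.9, 0.4]
tcp_rot: [-1.462, 1.57, 2.895]
contact_force: [-0.5, 1.0, 0.4]
grip_width: 55.4
time: 3.37
tool_pos: [480.0, -131.9, -0.6]
tcp_rot: [-1.17, 1.571, -3.096]
contact_force: [0.0, -0.2, -0.6]
grip_width: 55.2
time: 3.53
tool_pos: [480.0, -131.9, -1.5]
tcp_rot: [-1.207, 1.571, -3.133]
contact_force: [-0.1, -0.2, 0.3]
grip_width: 55.0
time: 3.7
tool_pos: [480.0, -131.9, -2.5]
tcp_rot: [-1.063, 1.571, -2.989]
contact_force: [-0.6, -0.1, -0.3]
grip_width: 55.5
```

```bash
python3 -m crank '[{"dx":0.3,"dy":0,"dz":0,"spin":0},{"dx":0.6,"dy":0,"dz":0,"spin":0},{"dx":0.9,"dy":0,"dz":0,"spin":0},{"dx":1.2,"dy":0,"dz":0,"spin":0},{"dx":1.5,"dy":0,"dz":0,"spin":0},{"dx":1.5,"dy":0,"dz":0,"spin":0}]'
python3 - <<'E'
from h import *
c=capture("side"); im=c["frame"].copy()
o,p,R=now(); print(p)
im=cv2.resize(im[140:240,280:400],None,fx=6,fy=6,interpolation=cv2.INTER_CUBIC)
for L,col in ((0,(0,0,255)),(-30,(0,255,0))):
  for q in [p+R@[L,s*a,t] for s in (1,-1) for a in (27.5,46) for t in (9.5,-9.5)]:
    u=(proj(c,q)-[279.5,139.5])*6; cv2.circle(im,tuple(int(v) for v in u),2,col,-1)
cv2.imwrite("pics/s5.png",im)
E
```

```text
time: 4.2
tool_pos: [479.6, -131.8, -18.1]
tcp_rot: [-1.573, 1.57, 2.784]
contact_force: [-0.4, -0.5, -0.5]
grip_width: 55.1
[ 479.79686282 -131.82315218  -17.81259085]
```

View pics/s5.png

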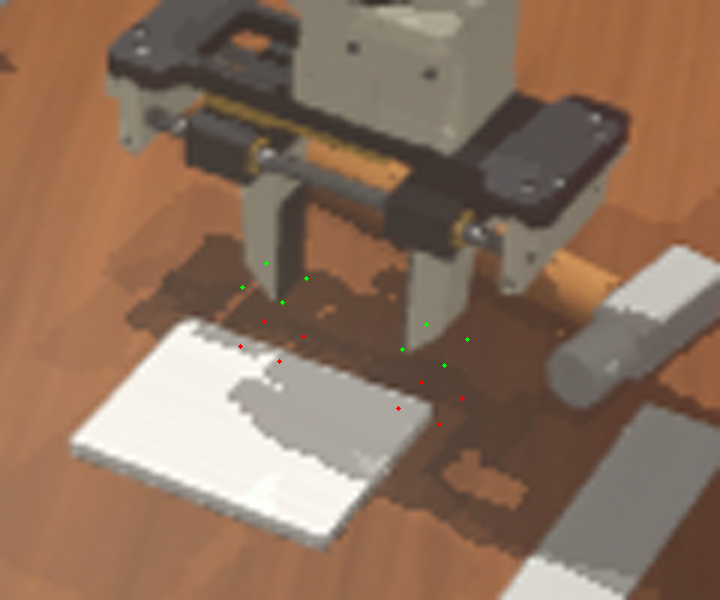

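```bash
python3 -m crank '[{"dx":0.2,"dy":0,"dz":0,"spin":0},{"dx":0.4,"dy":0,"dz":0,"spin":0},{"dx":0.6,"dy":0,"dz":0,"spin":0},{"dx":0.7,"dy":0,"dz":0,"spin":0},{"dx":0.7,"dy":0,"dz":0,"spin":0}]'
python3 -m crank '[{"dx":0.1,"dy":0,"dz":0,"spin":0},{"dx":0.1,"dy":0,"dz":0,"spin":0}]'
```

```text
time: 4.67
tool_pos: [479.9, -131.9, -24.7]
tcp_rot: [-1.462, 1.57, 2.895]
contact_force: [0.6, 0.5, 0.1]
grip_width: 55.0
time: 4.83
tool_pos: [480.1, -131.9, -25.5]
tcp_rot: [-0.285, 1.571, -2.211]
contact_force: [-0.2, -0.1, -0.3]
grip_width: 55.0
```

```bash
python3 -m crank '[{"dx":0.1,"dy":0,"dz":0,"spin":0},{"dx":0.1,"dy":0,"dz":0,"spin":0}]'
```

```text
time: 5.0
tool_pos: [480.1, -131.9, -26.5]
tcp_rot: [0.217, 1.571, -1.709]
contact_force: [-0.1, -0.7, 0.2]
grip_width: 55.0
```

```bash
python3 -m crank '[{"dx":0.1,"dy":0,"dz":0,"spin":0},{"dx":0.1,"dy":0,"dz":0,"spin":0}]'
```

```text
time: 5.17
tool_pos: [480.0, -131.9, -27.5]
tcp_rot: [-0.818, 1.571, -2.744]
contact_force: [0.5, 0.1, 0.5]
grip_width: 54.5
```

```bash
python3 - <<'E'
from h import *
c=capture("side"); im=c["frame"].copy()
o,p,R=now(); print(p)
im=cv2.resize(im[140:240,280:400],None,fx=6,fy=6,interpolation=cv2.INTER_CUBIC)
for L,col in ((-27,(0,0,255)),(-30,(0,255,0))):
  for q in [p+R@[L,s*a,t] for s in (1,-1) for a in (27.5,) for t in (9.5,-9.5)]:
    u=(proj(c,q)-[279.5,139.5])*6; cv2.circle(im,tuple(int(v) for v in u),2,col,-1)
cv2.imwrite("pics/s6.png",im)
E
```

```text
[ 480.04394352 -131.91095557  -27.46391409]
```

View pics/s6.png

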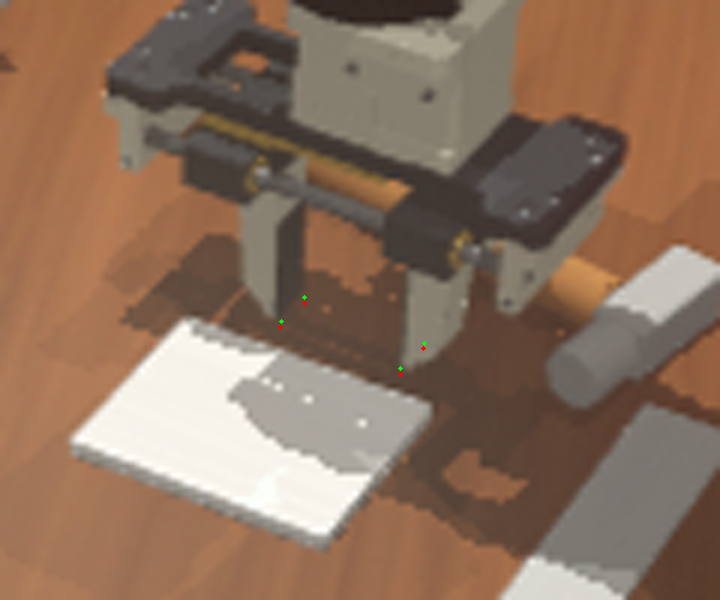

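```bash
python3 -m crank '[{"dx":0.1,"dy":0,"dz":0,"spin":0},{"dx":0.1,"dy":0,"dz":0,"spin":0}]'
```

```text
time: 5.38
tool_pos: [480.0, -131.9, -28.5]
tcp_rot: [-1.186, 1.571, -3.112]
contact_force: [0.1, 0.2, -0.1]
grip_width: 55.0
```

```bash
python3 -m crank '[{"dx":0.1,"dy":0,"dz":0,"spin":0},{"dx":0.1,"dy":0,"dz":0,"spin":0}]'
```

```text
time: 5.55
tool_pos: [480.0, -131.9, -29.5]
tcp_rot: [-1.059, 1.571, -2.985]
contact_force: [-0.7, -0.6, 0.3]
grip_width: 55.0
```

```bash
python3 -m crank '[{"dx":0.1,"dy":0,"dz":0,"spin":0},{"dx":0.1,"dy":0,"dz":0,"spin":0}]'
```

```text
time: 5.72
tool_pos: [480.0, -131.9, -30.5]
tcp_rot: [-0.998, 1.571, -2.924]
contact_force: [-0.5, 0.6, -0.5]
grip_width: 54.8
```

```bash
python3 -m crank '[{"dx":0.1,"dy":0,"dz":0,"spin":0},{"dx":0.1,"dy":0,"dz":0,"spin":0}]'
```

```text
time: 5.88
tool_pos: [480.0, -131.9, -31.5]
tcp_rot: [-1.29, 1.571, 3.067]
contact_force: [0.2, 0.1, -0.9]
grip_width: 55.0
```

```bash
python3 -m crank '[{"dx":0.1,"dy":0,"dz":0,"spin":0},{"dx":0.1,"dy":0,"dz":0,"spin":0}]'
python3 - <<'E'
from h import *
c=capture("side"); im=c["frame"].copy()
o,p,R=now(); print(p)
im=cv2.resize(im[140:240,280:400],None,fx=6,fy=6,interpolation=cv2.INTER_CUBIC)
cv2.imwrite("pics/s7.png",im)
E
```

```text
time: 6.05
tool_pos: [480.0, -131.9, -32.5]
tcp_rot: [-1.327, 1.571, 3.03]
contact_force: [-0.5, 0.2, -0.3]
grip_width: 55.1
[ 480.03240975 -131.93503112  -32.46876272]
```

View pics/s7.png

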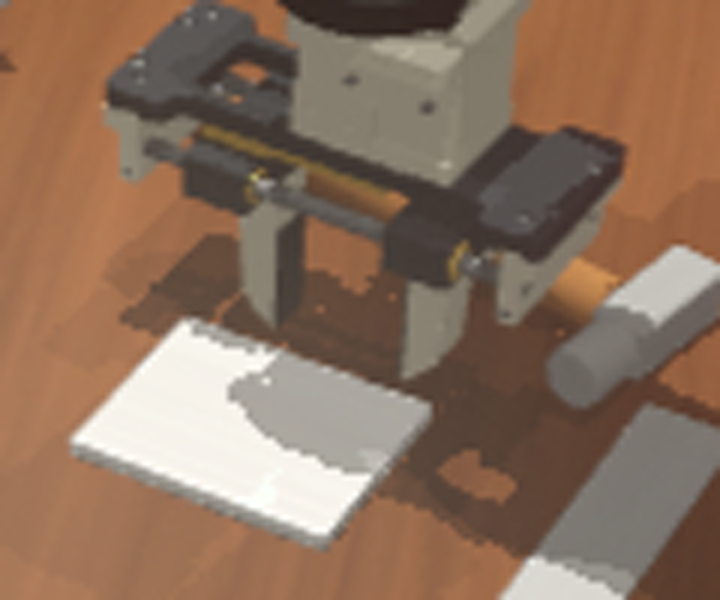

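```bash
python3 - <<'E'
from h import *
c=capture("side"); o,p,R=now()
for nm,u,v,s in (("L",277,328,1),("R",403,379,-1)):
    e=p+R@[0,s*27.5,-9.5]
    for z in (0,3,6,12): print(nm,z,unproj(c,280+u/6,140+v/6,z).round(1),"exp",e.round(1), st(unproj(c,280+u/6,140+v/6,z)).round(1), st(e).round(1))
E
python3 -m crank '[{"dx":0.1,"dy":0,"dz":0,"spin":0},{"dx":0.1,"dy":0,"dz":0,"spin":0}]'
```

```text
L 0 [ 509.  -129.7    0. ] exp [ 509.2 -132.6  -32.4] [-213.2  -12.2] [-215.9  -13.4]
L 3 [ 508.4 -125.9    3. ] exp [ 509.2 -132.6  -32.4] [-209.8  -10.3] [-215.9  -13.4]
L 6 [ 507.8 -122.1    6. ] exp [ 509.2 -132.6  -32.4] [-206.5   -8.5] [-215.9  -13.4]
L 12 [ 506.6 -114.6   12. ] exp [ 509.2 -132.6  -32.4] [-199.8   -4.8] [-215.9  -13.4]
R 0 [ 454.6 -108.5    0. ] exp [ 457.6 -113.5  -32.4] [-212.1   46.1] [-215.8   41.6]
R 3 [ 454.2 -104.8    3. ] exp [ 457.6 -113.5  -32.4] [-208.8   47.8] [-215.8   41.6]
R 6 [ 453.9 -101.1    6. ] exp [ 457.6 -113.5  -32.4] [-205.5   49.4] [-215.8   41.6]
R 12 [453.1 -93.7  12. ] exp [ 457.6 -113.5  -32.4] [-198.8   52.7] [-215.8   41.6]
time: 6.32
tool_pos: [480.2, -132.0, -33.3]
tcp_rot: [1.389, 1.57, -0.536]
contact_force: [0.4, -1.0, 0.4]
grip_width: 54.9
```

```bash
python3 -m crank '[{"dx":0.1,"dy":0,"dz":0,"spin":0},{"dx":0.1,"dy":0,"dz":0,"spin":0}]'
```

```text
time: 6.48
tool_pos: [480.3, -132.0, -33.4]
tcp_rot: [1.348, 1.57, -0.578]
contact_force: [-3.1, 1.0, 11.0]
grip_width: 55.3
```

```bash
python3 -m crank '[{"dx":0.1,"dy":0,"dz":0,"spin":0},{"dx":0.1,"dy":0,"dz":0,"spin":0}]'
```

```text
time: 6.65
tool_pos: [480.3, -132.0, -33.5]
tcp_rot: [1.326, 1.57, -0.6]
contact_force: [-5.3, 1.6, 22.8]
grip_width: 55.0
```

```bash
python3 -m crank '[{"dx":-0.3,"dy":0,"dz":0,"spin":0},{"dx":-0.45,"dy":0,"dz":0,"spin":0},{"dx":-0.45,"dy":0,"dz":-0.5,"spin":0},{"dx":-0.45,"dy":0,"dz":-1.2,"spin":0},{"dx":-0.45,"dy":0,"dz":-1.8,"spin":0},{"dx":-0.45,"dy":0,"dz":-2.4,"spin":0},{"dx":-0.45,"dy":0,"dz":-3.2,"spin":0},{"dx":-0.45,"dy":0,"dz":-4,"spin":0},{"dx":-0.45,"dy":0,"dz":-4.8,"spin":0},{"dx":-0.45,"dy":0,"dz":-5.6,"spin":0},{"dx":-0.45,"dy":0,"dz":-6.4,"spin":0},{"dx":-0.45,"dy":0,"dz":-7.2,"spin":0},{"dx":-0.45,"dy":0,"dz":-8,"spin":0},{"dx":-0.45,"dy":0,"dz":-8.8,"spin":0},{"dx":-0.45,"dy":0,"dz":-9.6,"spin":0},{"dx":-0.45,"dy":0,"dz":-10.3,"spin":0},{"dx":-0.45,"dy":0,"dz":-10.8,"spin":0},{"dx":-0.45,"dy":0,"dz":-11,"spin":0},{"dx":-0.45,"dy":0,"dz":-11,"spin":0}]'
python3 - <<'E'
from h import *
plan(-17,13.5,-31)
c=capture("side"); crop(c,"s8.png",220,130,420,280,4)
c=capture("top"); crop(c,"t8.png",240,160,440,310,4)
E
```

```text
time: 8.23
tool_pos: [518.5, -28.3, -30.9]
tcp_rot: [1.755, 1.571, -0.171]
contact_force: [-0.8, -0.6, 0.8]
grip_width: 55.4
t 8.23 tcp [518.5 -28.3 -30.9] st [-114.8   14. ] tooly -20.31 toolz -110.31 x [ 0. -0. -1.] F [-0.8 -0.6  0.8] j [-0.2   0.62  1.79  0.    0.73  0.15] grip 55.4
shift cm [ 0.01  0.05 -9.78]
```

View pics/s8.png

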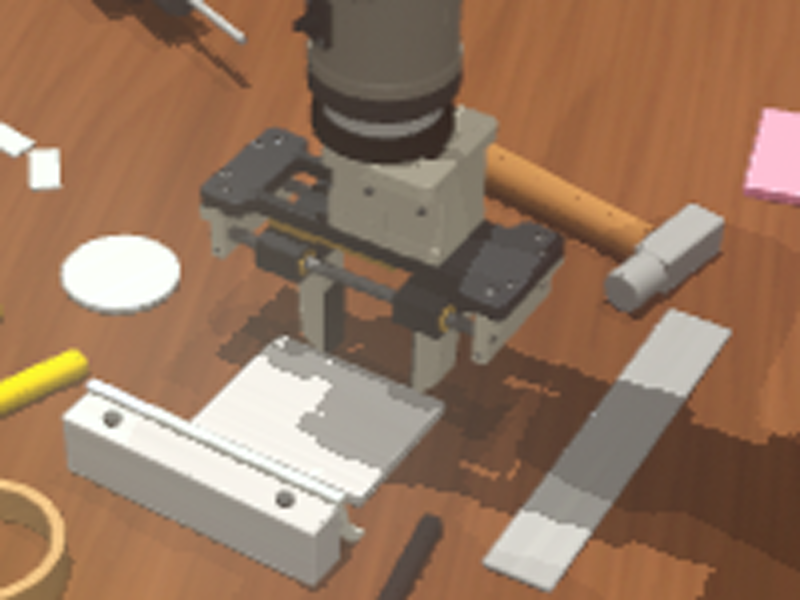

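View pics/t8.png

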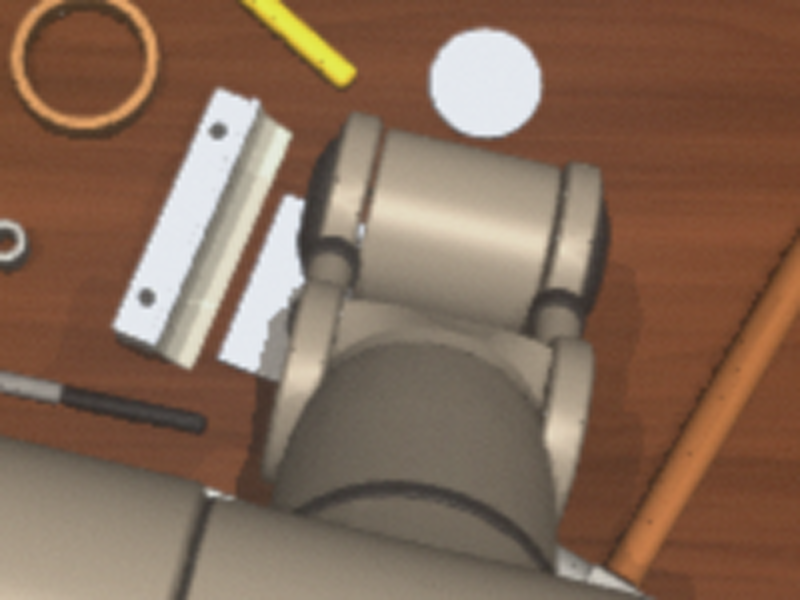

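```bash
python3 -m crank '[{"dx":0,"dy":0,"dz":-0.4,"spin":0},{"dx":0,"dy":0,"dz":-0.9,"spin":0},{"dx":0,"dy":0,"dz":-1.4,"spin":0},{"dx":0,"dy":0,"dz":-1.9,"spin":0},{"dx":0,"dy":0,"dz":-2.4,"spin":0},{"dx":0,"dy":0,"dz":-2.9,"spin":0},{"dx":0,"dy":0,"dz":-3.4,"spin":0},{"dx":0,"dy":0,"dz":-3.9,"spin":0},{"dx":0,"dy":0,"dz":-4.4,"spin":0},{"dx":0,"dy":0,"dz":-4.8,"spin":0},{"dx":0,"dy":0,"dz":-5,"spin":0},{"dx":0,"dy":0,"dz":-5,"spin":0}]'
python3 - <<'E'
from h import *
plan(-17,13.5,-31)
c=capture("side"); crop(c,"s9.png",220,130,420,280,4)
E
```

```text
time: 9.33
tool_pos: [536.2, 18.8, -30.8]
tcp_rot: [2.184, 1.57, 0.259]
contact_force: [-0.6, -0.4, -0.6]
grip_width: 55.3
t 9.33 tcp [536.2  18.8 -30.8] st [-64.5  13.8] tooly -20.3 toolz -110.3 x [ 0.001  0.    -1.   ] F [-0.6 -0.4 -0.6] j [-0.11  0.64  1.74  0.    0.76  0.25] grip 55.3
shift cm [ 0.02  0.03 -4.75]
```

View pics/s9.png

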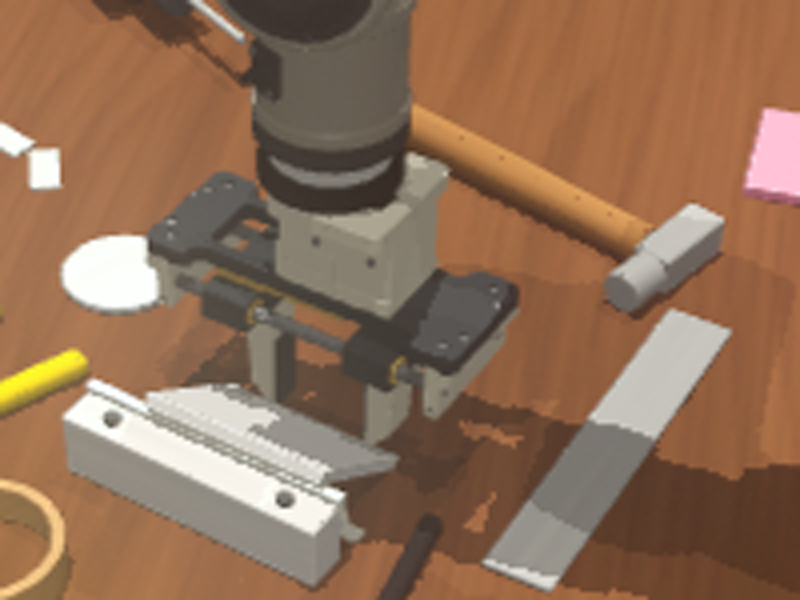

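```bash
python3 -m crank '[{"dx":0,"dy":0,"dz":-0.3,"spin":0},{"dx":0,"dy":0,"dz":-0.7,"spin":0},{"dx":0,"dy":0,"dz":-1.1,"spin":0},{"dx":0,"dy":0,"dz":-1.5,"spin":0},{"dx":0,"dy":0,"dz":-1.9,"spin":0},{"dx":0,"dy":0,"dz":-2.3,"spin":0},{"dx":0,"dy":0,"dz":-2.7,"spin":0},{"dx":0,"dy":0,"dz":-3.1,"spin":0},{"dx":0,"dy":0,"dz":-3.4,"spin":0},{"dx":0,"dy":0,"dz":-3.6,"spin":0},{"dx":0,"dy":0,"dz":-3.7,"spin":0},{"dx":0,"dy":0,"dz":-3.7,"spin":0}]'
python3 - <<'E'
from h import *
plan(-17,13.5,-31)
c=capture("side"); crop(c,"s10.png",220,150,380,270,5)
E
```

```text
time: 10.38
tool_pos: [548.7, 53.0, -30.9]
tcp_rot: [1.609, 1.571, -0.317]
contact_force: [-1.0, -0.8, -1.1]
grip_width: 55.2
t 10.38 tcp [548.7  53.  -30.9] st [-28.1  14. ] tooly -20.33 toolz -110.33 x [ 0. -0. -1.] F [-1.  -0.8 -1.1] j [-0.04  0.66  1.7  -0.    0.78  0.31] grip 55.2
shift cm [ 0.01  0.05 -1.11]
```

View pics/s10.png

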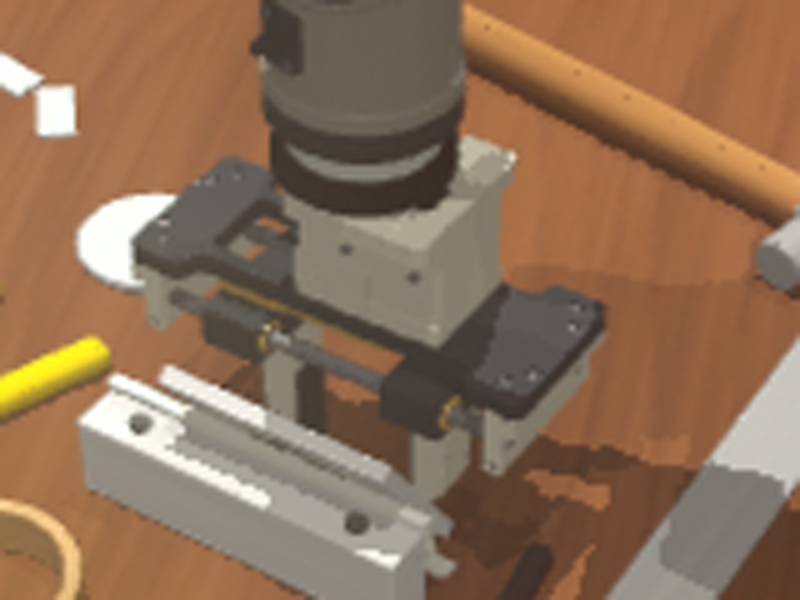

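```bash
python3 -m crank '[{"dx":0,"dy":0,"dz":-0.2,"spin":0},{"dx":0,"dy":0,"dz":-0.4,"spin":0},{"dx":0,"dy":0,"dz":-0.6,"spin":0},{"dx":0,"dy":0,"dz":-0.8,"spin":0},{"dx":0,"dy":0,"dz":-0.85,"spin":0},{"dx":0,"dy":0,"dz":-0.85,"spin":0},{"dx":0,"dy":0,"dz":-0.85,"spin":0}]'
python3 - <<'E'
from h import *
plan(-17,13.5,-31)
c=capture("side"); crop(c,"s11.png",220,150,380,270,5)
E
```

```text
time: 11.02
tool_pos: [551.6, 60.8, -30.9]
tcp_rot: [1.736, 1.571, -0.19]
contact_force: [-0.2, -0.3, -0.7]
grip_width: 55.0
t 11.02 tcp [551.6  60.8 -30.9] st [-19.7  13.9] tooly -20.33 toolz -110.33 x [ 0. -0. -1.] F [-0.2 -0.3 -0.7] j [-0.03  0.67  1.69 -0.    0.79  0.33] grip 55.0
shift cm [ 0.01  0.04 -0.27]
```

View pics/s11.png

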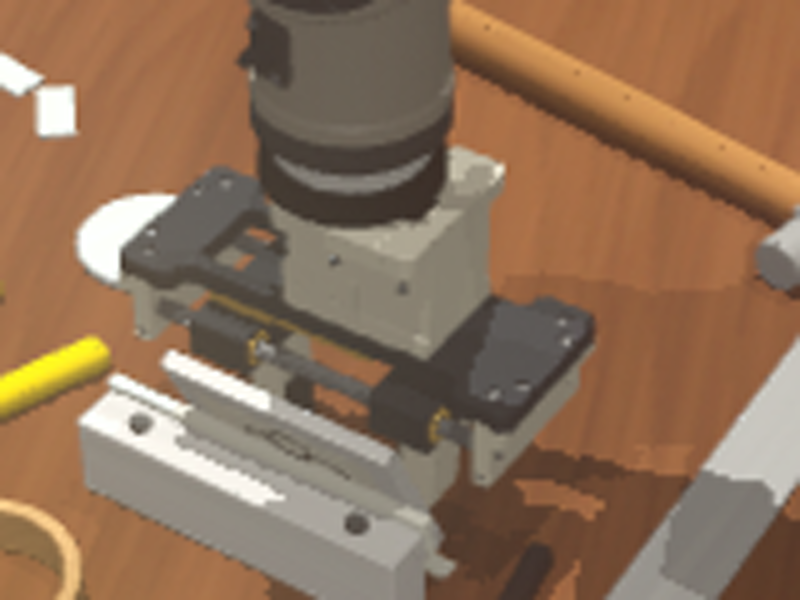

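```bash
python3 - <<'E'
from h import *
c=capture("side")
for x0 in (-10,-6,-3,0,2):
    a=np.arctan2(45,21-x0); d=np.array([np.cos(a),np.sin(a)]); n=np.array([-np.sin(a),np.cos(a)])
    P=90*d+[x0,0]; B=P+8*n
    r=[]
    for y in (-41,69):
        for q in (P,B): r.append(((proj(c,[*wo(q[0],y),q[1]])-[219.5,149.5])*5).round().astype(int).tolist())
    print(x0,np.degrees(a).round(1),P.round(),B.round(),r)
E
```

```text
-10 55.4 [41. 74.] [34. 79.] [[164, 384], [172, 366], [389, 483], [398, 465]]
-6 59.0 [40. 77.] [33. 81.] [[164, 377], [174, 360], [390, 477], [400, 459]]
-3 61.9 [39. 79.] [32. 83.] [[165, 372], [175, 355], [392, 471], [401, 454]]
0 65.0 [38. 82.] [31. 85.] [[167, 366], [177, 350], [393, 465], [403, 448]]
2 67.1 [37. 83.] [30. 86.] [[168, 362], [178, 346], [395, 461], [405, 445]]
```

```bash
python3 -m crank '[{"dx":0,"dy":0,"dz":0.2,"spin":0},{"dx":0,"dy":0,"dz":0.5,"spin":0},{"dx":0,"dy":0,"dz":1,"spin":0},{"dx":0,"dy":0,"dz":1.8,"spin":0},{"dx":0,"dy":0,"dz":2.8,"spin":0},{"dx":0,"dy":0,"dz":4,"spin":0},{"dx":-1,"dy":0,"dz":5,"spin":0},{"dx":-3,"dy":0,"dz":5.5,"spin":0},{"dx":-6,"dy":0,"dz":6,"spin":0},{"dx":-9,"dy":0,"dz":6,"spin":0},{"dx":-12,"dy":0,"dz":6,"spin":0},{"dx":-14,"dy":0,"dz":6,"spin":0},{"dx":-15,"dy":0,"dz":6,"spin":0},{"dx":-15,"dy":0,"dz":6,"spin":0}]'
python3 - <<'E'
from h import *
plan(75,13.5,120)
c=capture("side"); crop(c,"s12.png",220,150,380,270,5)
E
```

```text
time: 12.28
tool_pos: [531.9, 3.6, 121.8]
tcp_rot: [1.774, 1.566, -0.152]
contact_force: [-0.1, -0.5, 0.5]
grip_width: 55.4
t 12.28 tcp [531.9   3.6 121.8] st [-80.2  12.6] tooly -20.38 toolz -110.38 x [ 0.005 -0.001 -1.   ] F [-0.1 -0.5  0.5] j [-0.14  0.42  1.62 -0.    1.1   0.22] grip 55.4
shift cm [  0.2   -0.12 -15.52]
```

View pics/s12.png

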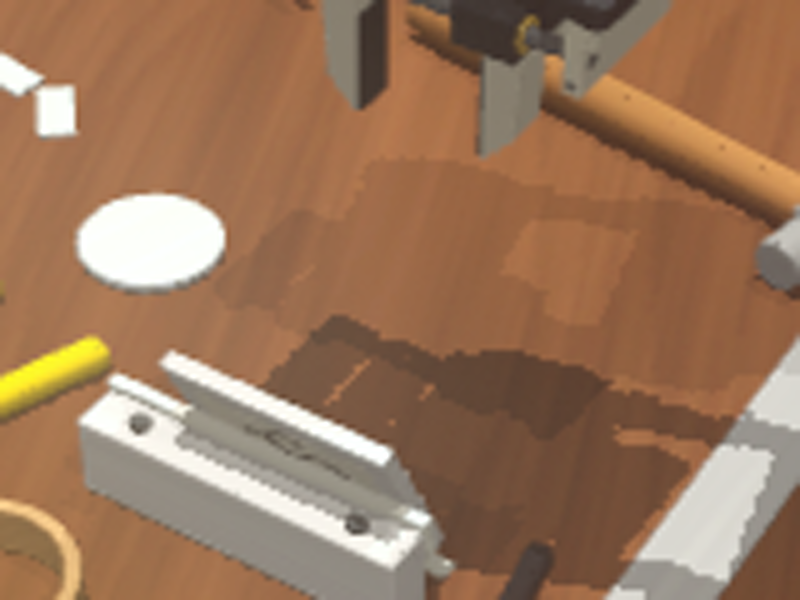

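```bash
python3 -m crank '[{"dx":0,"dy":0,"dz":-1,"spin":0},{"dx":0,"dy":0,"dz":-3,"spin":0},{"dx":0,"dy":0,"dz":-6,"spin":0},{"dx":0,"dy":0,"dz":-9,"spin":0},{"dx":0,"dy":0,"dz":-12,"spin":0},{"dx":0,"dy":0,"dz":-14,"spin":0},{"dx":0,"dy":0,"dz":-15.5,"spin":0},{"dx":0,"dy":0,"dz":-15.5,"spin":0},{"dx":1,"dy":0,"dz":-15.5,"spin":0},{"dx":2.5,"dy":0,"dz":-15.5,"spin":0},{"dx":4,"dy":0,"dz":-15.5,"spin":0},{"dx":5,"dy":0,"dz":-15.5,"spin":0},{"dx":5,"dy":0,"dz":-15.5,"spin":0}]'
python3 - <<'E'
from h import *
plan(48,13.5,26.7)
c=capture("side"); crop(c,"s13.png",220,150,380,270,5)
E
```

```text
time: 13.42
tool_pos: [582.1, 148.7, 65.5]
tcp_rot: [-1.052, 1.564, -2.979]
contact_force: [0.4, 0.1, -1.3]
grip_width: 55.2
t 13.42 tcp [582.1 148.7  65.5] st [73.3 15.8] tooly -20.4 toolz -110.4 x [-0.006 -0.001 -1.   ] F [ 0.4  0.1 -1.3] j [ 0.12  0.6   1.47 -0.    1.08  0.48] grip 55.2
shift cm [3.89 0.25 2.51]
```

View pics/s13.png

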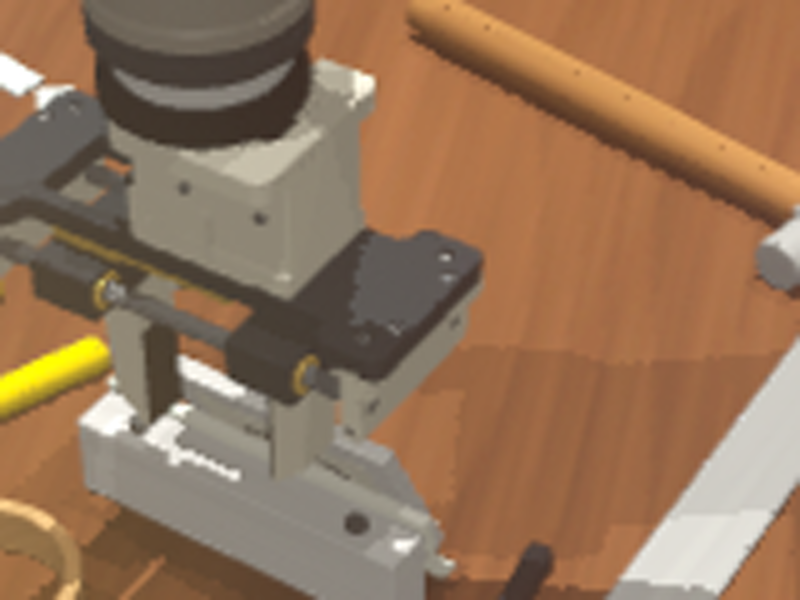

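```bash
python3 -m crank '[{"dx":0.5,"dy":0,"dz":0,"spin":0},{"dx":1.2,"dy":0,"dz":0,"spin":0},{"dx":2,"dy":0,"dz":0,"spin":0},{"dx":2.8,"dy":0,"dz":0,"spin":0},{"dx":3.3,"dy":0,"dz":0,"spin":0},{"dx":3.6,"dy":0,"dz":0,"spin":0},{"dx":3.6,"dy":0,"dz":0,"spin":0},{"dx":3.6,"dy":0,"dz":0,"spin":0}]'
python3 - <<'E'
from h import *
plan(-25,13.5,26.7)
c=capture("side"); crop(c,"s14.png",220,150,380,270,5)
E
```

```text
time: 14.13
tool_pos: [584.6, 149.9, 33.0]
tcp_rot: [-0.605, 1.571, -2.53]
contact_force: [0.3, -0.2, 0.1]
grip_width: 54.8
t 14.13 tcp [584.6 149.9  33. ] st [75.2 13.9] tooly -20.34 toolz -110.34 x [-0. -0. -1.] F [ 0.3 -0.2  0.1] j [ 0.12  0.64  1.5  -0.    1.    0.48] grip 54.8
shift cm [ 0.63  0.05 10.02]
```

View pics/s14.png

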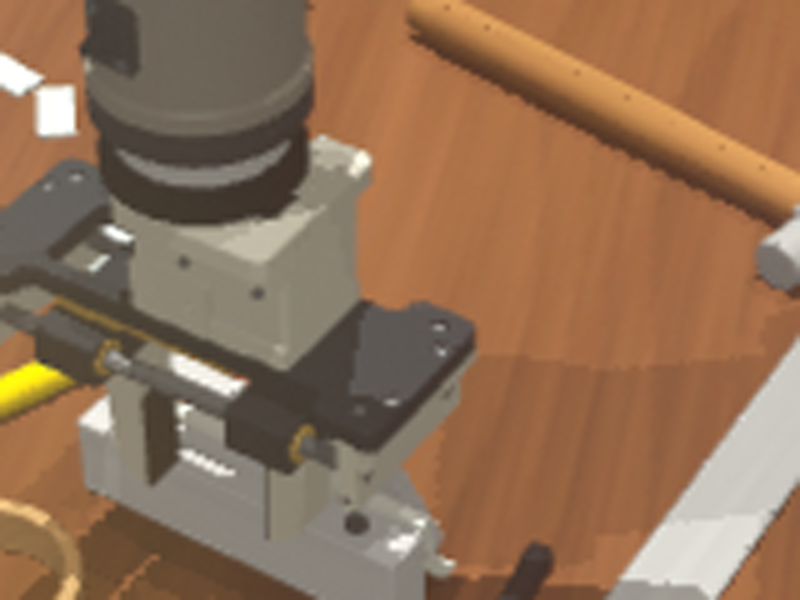

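```bash
python3 -m crank '[{"dx":0.3,"dy":0,"dz":0.6,"spin":0},{"dx":0.5,"dy":0,"dz":1.5,"spin":0},{"dx":0.5,"dy":0,"dz":2.2,"spin":0},{"dx":0.5,"dy":0,"dz":2.7,"spin":0},{"dx":0.5,"dy":0,"dz":3.2,"spin":0},{"dx":0.5,"dy":0,"dz":3.7,"spin":0},{"dx":0.5,"dy":0,"dz":4.2,"spin":0},{"dx":0.5,"dy":0,"dz":4.7,"spin":0},{"dx":0.5,"dy":0,"dz":5.1,"spin":0},{"dx":0.5,"dy":0,"dz":5.4,"spin":0},{"dx":0.5,"dy":0,"dz":5.5,"spin":0},{"dx":0.5,"dy":0,"dz":5.5,"spin":0}]'
python3 - <<'E'
from h import *
plan(-30,13.5,26.7)
c=capture("side"); crop(c,"s15.png",220,130,420,280,4)
E
```

```text
time: 15.18
tool_pos: [565.4, 98.0, 28.1]
tcp_rot: [0.695, 1.571, -1.231]
contact_force: [-0.2, -0.1, -0.0]
grip_width: 55.3
t 15.18 tcp [565.4  98.   28.1] st [19.9 13.9] tooly -20.36 toolz -110.36 x [ 0. -0. -1.] F [-0.2 -0.1 -0. ] j [ 0.04  0.6   1.59 -0.    0.95  0.39] grip 55.3
shift cm [0.14 0.04 4.99]
```

View pics/s15.png

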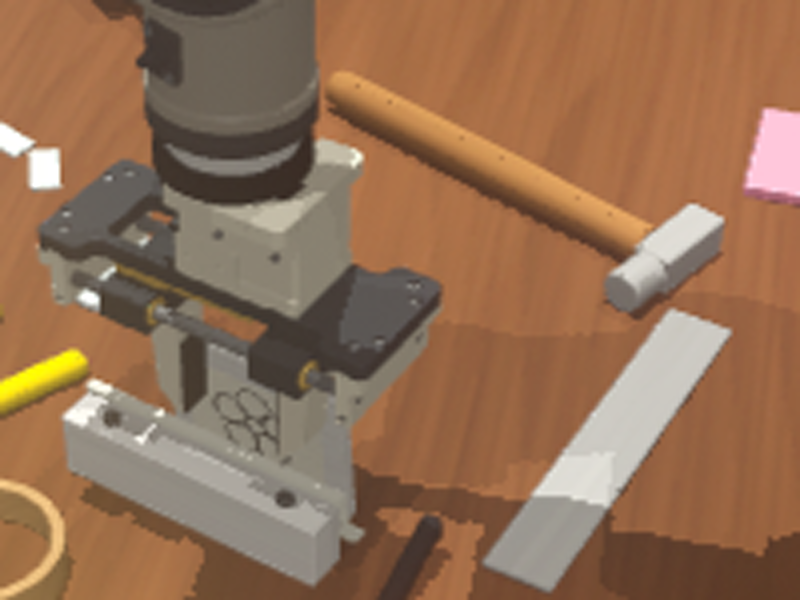

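Plate is nearly vertical now, pattern seen around (250,420) in the crop. Pushing on until it falls.

```bash
python3 -m crank '[{"dx":0,"dy":0,"dz":0.4,"spin":0},{"dx":0,"dy":0,"dz":1,"spin":0},{"dx":0,"dy":0,"dz":1.6,"spin":0},{"dx":0,"dy":0,"dz":2.2,"spin":0},{"dx":0,"dy":0,"dz":2.8,"spin":0},{"dx":0,"dy":0,"dz":3.4,"spin":0},{"dx":0,"dy":0,"dz":4,"spin":0},{"dx":0,"dy":0,"dz":4.5,"spin":0},{"dx":0,"dy":0,"dz":4.8,"spin":0},{"dx":0,"dy":0,"dz":4.8,"spin":0},{"dx":0,"dy":0,"dz":4.8,"spin":0},{"dx":0,"dy":0,"dz":4.8,"spin":0}]'
python3 - <<'E'
from h import *
plan(-30,13.5,26.7)
c=capture("side"); crop(c,"s16.png",220,130,420,280,4)
E
```

```text
time: 16.23
tool_pos: [548.9, 53.4, 28.1]
tcp_rot: [1.825, 1.571, -0.1]
contact_force: [0.7, -0.2, 0.4]
grip_width: 55.2
t 16.23 tcp [548.9  53.4  28.1] st [-27.7  13.9] tooly -20.34 toolz -110.34 x [ 0. -0. -1.] F [ 0.7 -0.2  0.4] j [-0.04  0.57  1.66 -0.    0.91  0.31] grip 55.2
shift cm [0.14 0.04 0.23]
```

View pics/s16.png

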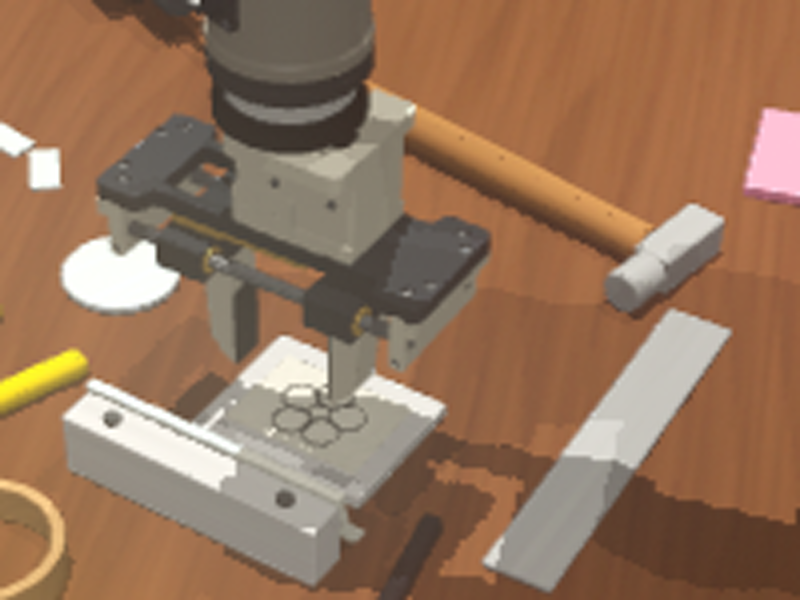

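```bash
python3 -m crank '[{"dx":-1,"dy":0,"dz":0,"spin":0},{"dx":-3,"dy":0,"dz":0,"spin":0},{"dx":-6,"dy":0,"dz":0,"spin":0},{"dx":-9,"dy":0,"dz":1,"spin":0},{"dx":-12,"dy":0,"dz":4,"spin":0},{"dx":-14,"dy":0,"dz":7,"spin":0},{"dx":-15,"dy":0,"dz":10,"spin":0},{"dx":-15,"dy":0,"dz":13,"spin":0},{"dx":-15,"dy":0,"dz":16,"spin":0},{"dx":-15,"dy":0,"dz":19,"spin":0},{"dx":-15,"dy":0,"dz":21,"spin":0},{"dx":-15,"dy":0,"dz":22,"spin":0},{"dx":-15,"dy":0,"dz":22,"spin":0},{"dx":-15,"dy":0,"dz":22,"spin":0}]'
python3 - <<'E'
from h import *
plan(-30,13.5,26.7)
c=capture("side"); crop(c,"s17.png",240,170,360,260,6)
cv2.imwrite("pics/side_end.png",c["frame"])
c=capture("top"); crop(c,"t17.png",260,170,400,275,5); cv2.imwrite("pics/top_end.png",c["frame"])
E
```

```text
time: 17.45
tool_pos: [472.5, -152.7, 178.5]
tcp_rot: [2.269, 1.57, 0.343]
contact_force: [0.2, 0.2, -0.4]
grip_width: 55.0
t 17.45 tcp [ 472.5 -152.7  178.5] st [-247.4   14. ] tooly -20.38 toolz -110.38 x [ 0.001  0.    -1.   ] F [ 0.2  0.2 -0.4] j [-0.47  0.3   1.62  0.    1.21 -0.11] grip 55.0
shift cm [ 1.519e+01  2.000e-02 -2.173e+01]
```

View pics/s17.png

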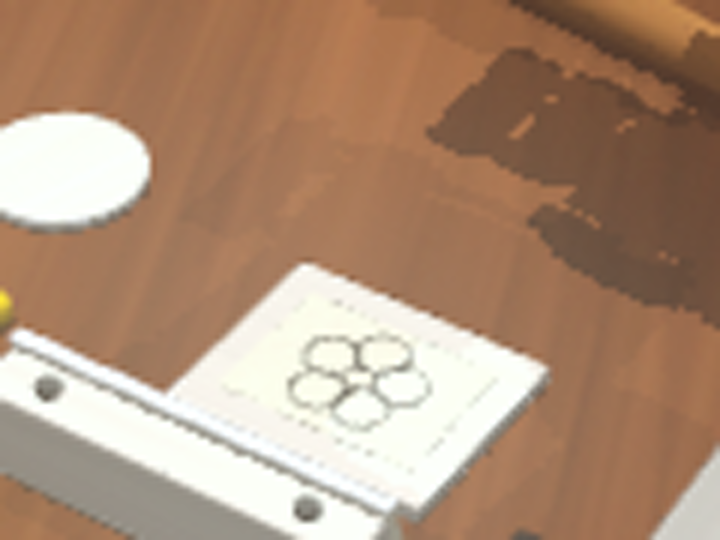

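View pics/t17.png

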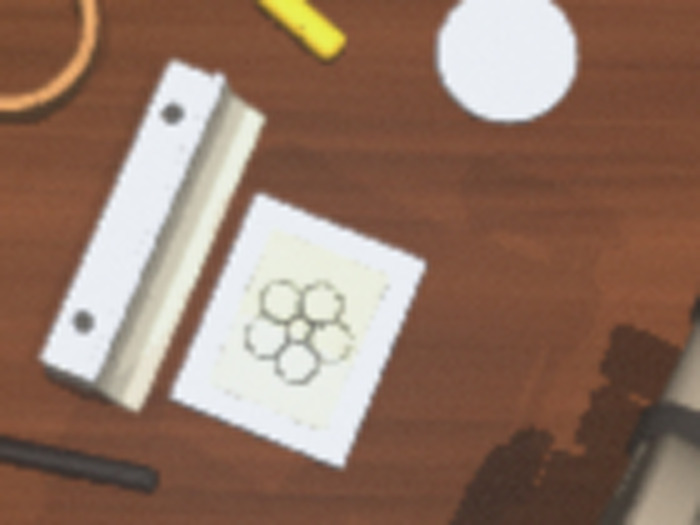

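View pics/top_end.png

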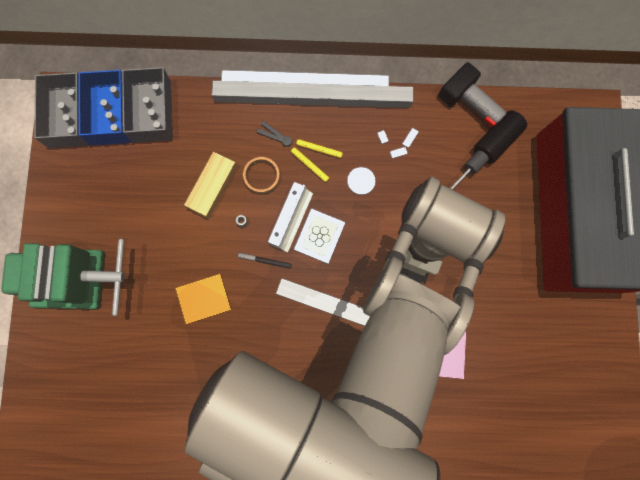

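Plate lies clear of the toe, pattern up, bystanders in place. Checking its measured position and size before handing in.

```bash
python3 - <<'E'
from h import *
c=capture("top")
P=[unproj(c,260+u/5,170+v/5,8) for u,v in ((258,194),(426,262),(344,467),(171,398))]
Q=np.array([st(p) for p in P]); print(Q.round(1).tolist(),Q.mean(0).round(1),[np.linalg.norm(Q[i]-Q[i-1]).round(1) for i in range(4)])
a=cv2.imread("pics/top0.png");b=cv2.imread("pics/top_end.png")
d=cv2.absdiff(a,b).max(2); 
for n,(x0,y0,x1,y1) in dict(block=(180,145,238,220),tape=(238,150,284,196),socket=(232,210,250,230),marker=(234,248,294,270),snips=(252,118,346,184),disc=(344,164,380,198)).items(): print(n,(d[y0:y1,x0:x1]>60).sum())
bot.close_job()
E
```

```text
[[-14.8, -39.8], [-103.4, -38.9], [-103.0, 69.7], [-13.1, 69.6]] [-58.6  15.1] [np.float64(109.4), np.float64(88.7), np.float64(108.6), np.float64(89.9)]
block 0
tape 0
socket 0
marker 0
snips 0
disc 0
the job is handed in; nothing more can be done
```

The plate now lies pattern up in front of the stop. It was turned over by pushing only, without gripping or lifting, and the job is handed in; no verdict is reported. I pushed its rear edge until it stood leaning on the stop at about 64 degrees. It stayed leaning when I let go, and a push from behind at about 60 mm height then tipped it over.

**Last checks:**
- **Position:** the plate's middle is about 59 mm in front of the toe and 15 mm off the stop's middle line. It measures 109 x 89 mm in the picture, which fits it lying flat and clear of the toe.
- **Bystanders:** block, tape, socket, marker, snips and disc show no change in the top picture. Hammer and strip I did not compare by pixel, because the arm partly hid them; they look untouched in the pictures.
- **Time and force:** about 17.6 s were used. The highest force I read was about 23 N, when I touched the bench on purpose.

**One disagreement:** the reported tool height was wrong. The real fingertips sat about 33 mm higher than the reported tool point, seen in the side camera and confirmed by the bench touch at a reported height of −33.3 mm. I corrected every later height for this.

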